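# Catch the bottle case's falling lid and lower it shut

### The arm

A 6-joint arm with a two-finger parallel gripper is mounted at the origin on the work surface. World frame = base frame: x ahead of the robot, y to its left, z up, the work surface at z = 0. Lengths are in m, angles in rad, forces in N, time in s.
With the tool pointing down it reaches from about 0.275 to 0.775 m from the base axis. Payload 14.6 kg.
Tool frame: the origin (TCP) lies at the centre of the arm's flange, where the gripper is bolted on; the fingertips stand 173 mm ahead of it and the grasp point (between the pads) lies 155 mm ahead of it; x points along the fingers, y is the direction in which the jaws open and shut, and the axes are right-handed (so a half turn about x gives the same grasp; the last joint's range is limited). The gripper opens to 85 mm and grips with 20 to 120 N. Pads are 22 mm wide; open, the fingers measure 114 mm over their backs; the gripper's body (76 mm by 85 mm) begins 54 mm behind the grasp point. The pads swing forward as they close: fully open they stand 13 mm farther back than shut.
Start: joints at [-1.372, 0.263, -0.048, 1.259, 0, 1.415], TCP at [0.182, -0.492, 0.405] pointing down, gripper open.
Joint ranges: [-2.65, 2.65], [-0.89, 1.7], [-1.18, 1.37], [-2.13, 2.11], [-1.35, 1.29], [-3.14, 3.14]. Speed limits (rad/s): [1.89, 1.89, 2.57, 2.79, 3.14, 3.14].

### API

Orientations are given as a unit quaternion [x, y, z, w].
In Python, from plant import arm gives the robot as it stands.
- The arm moves only by the shell command python3 -m handwheel 'ROWS' [OPENING] [FORCE]. ROWS is JSON, one flat list of numbers, 4 for each row, row after row: the shift along the tool's x, y, z in units of 0.3 m (1.0 is 0.3 m), then the turn about the tool's x in units of 30 degrees (1.0 is 30 degrees). A call has 1 to 8 rows; each row is the pose to reach, as a shift and turn from the pose measured when the call began, along the tool's axes at that moment; what a row does not reach only later rows make up. A row lasts 1/10 s, in which the tool goes at most 50 mm and 8.59 degrees, less where a joint would pass 70% of its speed; a pose out of reach is approached as far as the arm can. A call with a number of a shift or a turn outside -1 to 1 is refused whole. A call with a gripper value outside its range is refused whole. OPENING is the opening, from 0 (shut) to 1 (fully open), set as the call begins (- or left out, the last holds). The fingers move at their own pace and stop on an object; FORCE is the grip in N (left out, the last holds). Time passes only in rows, so rows that repeat a pose let the fingers close. It gives the time, the measured TCP pose, the force and the opening at its end, in the units of the state.
- arm.state(): the state, without advancing time (a new reading comes with each control period).
- arm.snapshot(name): name is "side" or "top" or "wrist"; returns a dict with "color" (480x640x3 uint8, blue, green, red), "depth" (480x640 float32, m along the optical axis (not along the pixel's ray), 0 where there is no reading), "K" (3x3 intrinsics, pixels), "k1" (the pictures are not rectified: a ray, as slopes to the right and down, at radius r is drawn at 1 + k1 r^2 times it, then the intrinsics apply), "R" (3x3) and "t" (3): a world point X has camera coordinates R X + t. Camera axes: x right, y down, z forward; pixel columns grow to the right and rows downward; lengths in m; the calibration is good to about 2 mm. A picture is of the moment at which its call begins.
- arm.sign_off(): hands the job in, once; it reports no verdict.
The state is a dict: "time_s": time; "joint_positions": joint angles; "joint_vel": joint speeds; "joint_efforts": joint torques, N m; "ee_pos": TCP position; "tool_rot": TCP orientation; "wrist_force": force on the tool from outside, world axes, zero at the start; "torque": the same for the moment, N m; "opening": finger opening in m.
Only numpy, scipy, OpenCV 4.12 (cv2) and the standard library are available. Lean on these libraries where they do the work, as an engineer would, in place of code of your own. Each camera call takes 0.05 s, during which the arm holds its last target. There are 200 camera calls.

### The job

The wooden bottle case stands open: reach behind the raised lid with a fingertip and nudge it forward past its balance point so that it starts to fall by itself, let it land on the outside of a finger and stop it there, resting still for a moment well before it is shut. Then lower it gently on the finger until it is fully closed, without letting it drop, bang or be pressed hard, and come away. Do not grip anything or swing the lid up again, and leave the small bottle, the jar and the glass tumbler standing where they are.

Things in the scene. Friction and masses are not known exactly. Their poses are not given: they have to be found in the camera images.
- case: Open-topped pale wooden box fixed to the table, 150 (x) x 240 (y) x 100 mm high, walls 8 mm, six amber bottles inside (tops 18 mm below the rim). Origin: centre of its underside, on the table; x points to its back (the hinge side), roughly to the robot's left (yaw 1.2 to 1.9 rad), so the lid falls to the robot's right; z up.
- lid_swing (a joint): Lid angle, rad: 0 shut, pi/2 upright, 1.8 leaning back on its stop. Starts at 1.59 to 1.7 and stays. Worn damped hinge: within about 0.15 of upright, friction holds it; tipped forward below 1.35 it falls by itself, slowly at first: about 2 to 3.4 s from 1.3 to 0.7, 3 to 5 s from 1.3 to shut, arriving at 0.55 to 0.85 rad/s, which counts as a bang.
- lid: Darker wooden lid, a flat board 170 mm (hinge to free edge) x 250 x 9 mm, about 0.2 kg, no knob. Origin: middle of the hinge line; its own -x runs from hinge to free edge, y along the hinge, z out of its outer (upper) face; underside at its z = 0, outer face at 9 mm.
- lid_edge (a point): Middle of the lid's free edge, on the underside, 170 mm from the hinge line. About 1 N here carries the lid. Shut, the edge overhangs the case's front wall by 20 mm (the sides by 5 mm), so a finger sloping down in front of the case can carry it all the way down.
- lid_hinge (a point): Middle of the hinge line, 75 mm behind the case's centre and 100 mm above the table; y along the hinge.
- vial: Bystander: small amber bottle with black cap, 32 mm across, 75 mm high, loose. Origin: centre of its underside.
- jar: Bystander: squat amber jar with black cap, 54 mm across, 48 mm high, loose. Origin: centre of its underside.
- tumbler: Bystander: clear glass tumbler, 68 mm across, 90 mm high, loose. Origin: centre of its underside.

How it is judged:
On the way, in this order (a step that is already met when the one before it is completed fails the run):
1. the lid has been tipped forward and falls freely, touched by nothing (value of joint lid_swing between 0.5 and 1.5 rad and velocity of joint lid_swing below -0.02 rad/s and contact force between anything else and lid below 0.05 N), for 0.15 s.
2. the falling lid is caught on the fingers and rests still there by its own weight (not gripped), still open by 0.25 to 1.3 rad (value of joint lid_swing between 0.25 and 1.3 rad and velocity of joint lid_swing between -0.12 and 0.12 rad/s and contact force between the fingers and lid between 0.1 and 6 N), for 0.3 s.
At the end, for the whole second after the job is handed in: The lid is shut (within 0.025 rad) and at rest; bottle, jar and tumbler stand within 15 mm of where they were (value of joint lid_swing below 0.025 rad and velocity of joint lid_swing between -0.05 and 0.05 rad/s and distance of each of vial, jar, tumbler from where it was at the start of the episode below 0.015 m); the robot touches nothing.
It fails at once if the lid banged shut (closing faster than 0.42 rad/s, some 70 mm/s at its edge, in the last 0.12 rad) (value of joint lid_swing below 0.12 rad and velocity of joint lid_swing below -0.42 rad/s).
It fails at once if the lid, already falling, was swung up again (faster than 0.4 rad/s while below 1.2 rad) (value of joint lid_swing below 1.2 rad and velocity of joint lid_swing above 0.4 rad/s).
It fails at once if the lid was struck or pressed with more than 50 N (contact force between the fingers and lid above 50 N).
It fails at once if a bystander was knocked, moved or lifted (distance of any of vial, jar, tumbler from where it was at the start of the episode above 0.025 m).
It also fails if it takes over 58 s, if anything falls off the work surface, if the arm or the gripper's body presses on something with over 40 N, if the wrist force passes 120 N, or if a joint passes its speed limit or range.

## Working session

There is one attempt and no reset: what is moved stays moved. The work goes in short steps, Python scripts to look and compute and a shell command to move; the robot and the scene stay as the last step left them, time stands still between calls to the robot, and variables do not carry over. Pictures are saved under pics/ and viewed, about 8 in all and at most 12, crops included, and the job is handed in when it is done.

```bash
mkdir -p pics; ls; python3 - <<'E'
from plant import arm
import cv2,numpy as np
s=arm.state();print({k:np.round(v,3) for k,v in s.items()})
for n in ("side","top"):
    d=arm.snapshot(n);cv2.imwrite(f'pics/{n}0.png',d['color']);np.savez(f'{n}0.npz',**d)
    print(n,d['K'].tolist(),d['k1'],np.round(d['R'],3).tolist(),np.round(d['t'],3), 'cam',np.round(-d['R'].T@d['t'],3))
E
```

```text
pics
{'time_s': np.float64(0.0), 'joint_positions': array([-1.372,  0.264, -0.049,  1.259,  0.   ,  1.416]), 'joint_vel': array([ 0.001,  0.   , -0.002,  0.001,  0.   , -0.001]), 'joint_efforts': array([-1.0000e-03, -6.3762e+01,  3.8457e+01,  1.4000e-02, -0.0000e+00,
        0.0000e+00]), 'ee_pos': array([ 0.182, -0.492,  0.404]), 'tool_rot': array([ 0.696,  0.125, -0.696,  0.124]), 'wrist_force': array([ 0.185, -0.23 , -0.173]), 'torque': array([0.036, 0.005, 0.077]), 'opening': np.float64(0.085)}
side [[528.0199246134479, 0.0, 322.50900512484657], [0.0, 528.0199246134479, 237.83021627169538], [0.0, 0.0, 1.0]] -0.1341671383599395 [[-0.75, 0.662, 0.012], [0.488, 0.565, -0.666], [-0.447, -0.493, -0.746]] [ 0.324 -0.256  1.166] cam [0.889 0.505 0.696]
top [[585.6910493534267, 0.0, 323.43601810383433], [0.0, 585.6910493534267, 244.42466122717693], [0.0, 0.0, 1.0]] -0.02304640472453827 [[0.02, -0.999, 0.028], [-0.988, -0.024, -0.155], [0.156, -0.024, -0.988]] [0.076 0.551 0.886] cam [0.405 0.111 0.958]
```

View pics/side0.png

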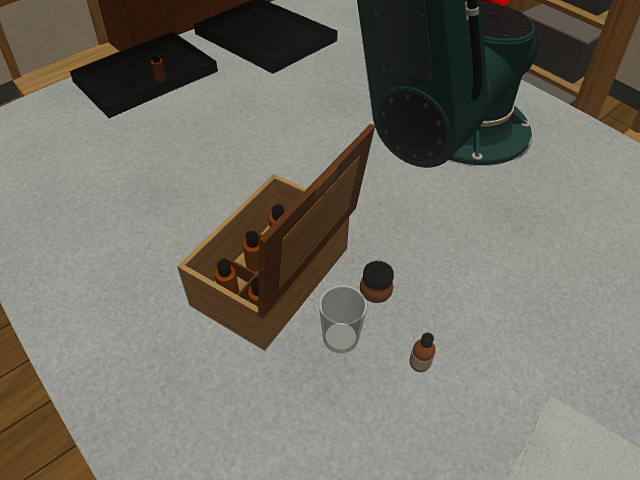

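View pics/top0.png

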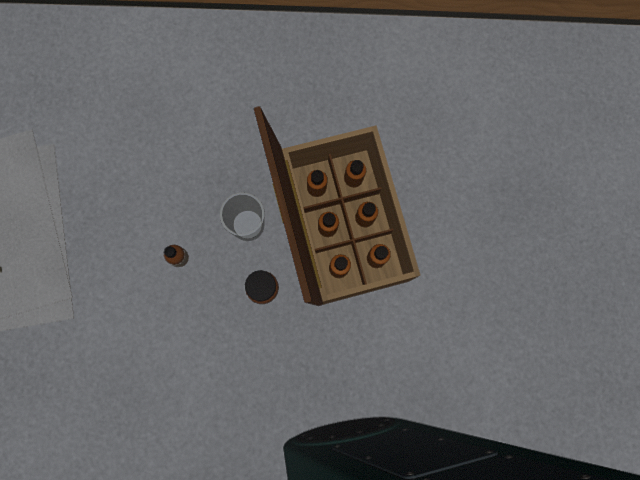

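The side view shows the open case with its lid edge running (262,240)-(373,127), the tumbler at (342,320), the jar at (377,282) and the vial at (423,352). In the top view the front rim runs (376,127)-(418,276), and the lid is seen nearly edge-on from (258,107) to (310,303).

```bash
cat > h.py <<'E'
import numpy as np,cv2
def load(n): return dict(np.load(n+'.npz'))
def ray(d,uv):
    K=d['K'];k1=float(d['k1'])
    p=cv2.undistortPoints(np.array([[uv]],float),K,np.array([k1,0,0,0.]))[0,0]
    R=d['R'];c=-R.T@d['t'];v=R.T@np.array([p[0],p[1],1.]);return c,v
def onz(d,uv,z):
    c,v=ray(d,uv);return c+v*(z-c[2])/v[2]
def dep(d,uv):
    c,v=ray(d,uv);return c+v*float(d['depth'][int(uv[1]),int(uv[0])])
def proj(d,X):
    x=d['R']@np.asarray(X)+d['t'];a=x[:2]/x[2];r=a@a
    return (d['K']@np.r_[a*(1+d['k1']*r),1])[:2]
E
python3 - <<'E'
from h import *
t=load('top0');s=load('side0')
np.set_printoptions(precision=4,suppress=True)
print('top rim')
P={k:onz(t,uv,.1) for k,uv in dict(ff=(376,127),fn=(419,276),bf=(286,151)).items()}
for k,v in P.items(): print(k,v)
print('front len',np.linalg.norm(P['ff']-P['fn']),'depth',np.linalg.norm(P['ff']-P['bf']))
print('side rim ff/fn',onz(s,(179,267),.1),onz(s,(276,176),.1))
# lid plane from depth in side, region of outer face
pts=np.array([dep(s,(u,v)) for u,v in [(275,295),(290,240),(320,200),(350,160),(300,250),(330,215),(350,190),(360,165)]]);print(pts)
hs=s['depth'].copy()
for n,uv in dict(tA=(262,240),tB=(373,127)).items(): print(n,dep(s,(uv[0]+2,uv[1]+5)))
# bystanders by rays
print('jar top',onz(t,(261,287),.048),'vial top',onz(t,(170,252),.075),'tumbler rim',onz(t,(242,216),.09),'base',onz(t,(247,225),.003))
print('side jar',onz(s,(378,271),.048),'vial',onz(s,(427,338),.075),'tumb',onz(s,(343,305),.09))
E
```

```text
top rim
ff [0.7246 0.0131 0.1   ]
fn [ 0.4961 -0.052   0.1   ]
bf [0.6822 0.1501 0.1   ]
front len 0.23758171083946278 depth 0.14334630114453736
side rim ff/fn [0.7271 0.0177 0.1   ] [ 0.499  -0.0453  0.1   ]
[[0.6613 0.162  0.124 ]
 [0.6354 0.1667 0.2189]
 [0.5716 0.1486 0.2322]
 [0.5045 0.1315 0.2501]
 [0.609  0.1523 0.1673]
 [0.5375 0.1317 0.1691]
 [0.4857 0.1171 0.1747]
 [0.4688 0.117  0.2124]]
tA [0.6839 0.1838 0.2611]
tB [ 0.1835 -0.11    0.0015]
jar top [0.4788 0.1845 0.048 ] vial top [0.5264 0.3219 0.075 ] tumbler rim [0.5818 0.2136 0.09  ] base [0.5845 0.215  0.003 ]
side jar [0.4812 0.1855 0.048 ] vial [0.5303 0.3249 0.075 ] tumb [0.5871 0.2165 0.09  ]
```

```bash
cat >> h.py <<'E'
from scipy.spatial.transform import Rotation as Ro
YAW=1.845; H=np.array([.571,.128,0]); XC=np.array([np.cos(YAW),np.sin(YAW),0]); YC=np.array([-XC[1],XC[0],0])
def case(p): d=np.asarray(p)-H; return np.array([d@XC,d@YC,d[2]])   # X from hinge line, Y along hinge, z world
def rows(s,X,Y,z):
    R=Ro.from_quat(s['tool_rot']).as_matrix(); T=H+X*XC+Y*YC+[0,0,z]
    sh=R.T@(T-s['ee_pos'])/.3
    a=np.arctan2(R[1,1],R[0,1]); w=-(((a-(YAW-np.pi))+np.pi)%(2*np.pi)-np.pi)
    return np.round(sh,3), 'turn',round(-w/np.radians(30),3)
E
python3 - <<'E'
from h import *
from plant import arm
s=arm.state();print(case(s['ee_pos']),rows(s,-.25,0,.5))
E
```

```text
[-0.49187555  0.54260357  0.40426768] (array([-0.318, -0.66 , -1.867]), 'turn', np.float64(0.152))
```

```bash
python3 -m handwheel '[-0.05,-0.1,-0.15,0.05, -0.1,-0.2,-0.3,0.1, -0.15,-0.27,-0.45,0.152, -0.2,-0.33,-0.6,0.152, -0.25,-0.35,-0.75,0.152, -0.3,-0.36,-0.9,0.152, -0.32,-0.36,-1,0.152, -0.32,-0.36,-1,0.152]' 1
python3 - <<'E'
from h import *
from plant import arm
s=arm.state();print(case(s['ee_pos']),rows(s,-.25,0,.48))
E
```

```text
time_s: 0.9
ee_pos: [0.4291, -0.2856, 0.5007]
tool_rot: [0.701, 0.098, -0.7, 0.098]
wrist_force: [0.4, -0.7, -1.1]
opening: 0.0857
[-0.35969093  0.24858888  0.50069198] (array([ 0.07 , -0.362, -0.83 ]), 'turn', np.float64(0.008))
```

```bash
python3 -m handwheel '[0.01,-0.06,-0.15,0, 0.02,-0.12,-0.3,0, 0.03,-0.18,-0.45,0, 0.05,-0.25,-0.6,0, 0.06,-0.3,-0.7,0, 0.07,-0.36,-0.83,0, 0.07,-0.36,-0.83,0, 0.07,-0.36,-0.83,0]' 1
python3 - <<'E'
from h import *
from plant import arm
s=arm.state();print(s['time_s'],case(s['ee_pos']),rows(s,.11,0,.44))
for n in ("side","wrist"):
    d=arm.snapshot(n);cv2.imwrite(f'pics/{n}1.png',d['color']);np.savez(f'{n}1.npz',**d)
    for q,P in dict(tcp=s['ee_pos'],tip=s['ee_pos']-[0,0,.173]).items(): print(n,q,proj(d,P))
E
```

```text
time_s: 1.7
ee_pos: [0.6392, -0.1132, 0.4791]
tool_rot: [-0.7, -0.099, 0.7, -0.098]
wrist_force: [-0.3, -0.2, 0.4]
opening: 0.0852
1.7 [-2.50629031e-01 -3.07316819e-04  4.79133181e-01] (array([ 0.132, -1.202, -0.005]), 'turn', np.float64(0.01))
side tcp [130.83943229 -41.92500026]
side tip [158.02390179  83.79451296]
wrist tcp [ 295.89085309 5264.79402302]
wrist tip [322.61244875 314.39214523]
```

View pics/side1.png

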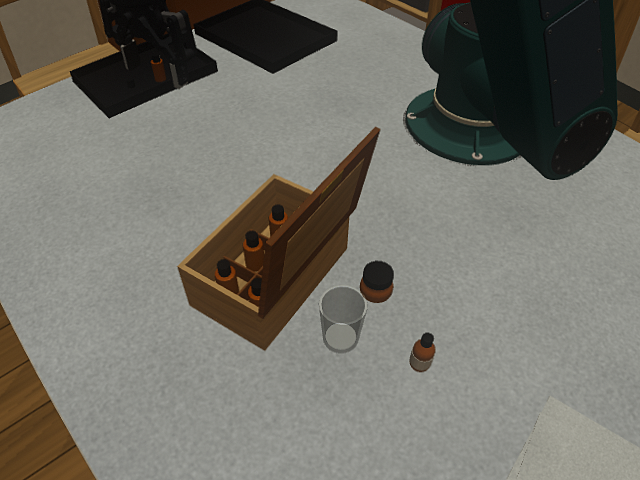

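The gripper is at the top left (100-200, 0-90), dark against the tray, and its open fingers reach down to about (125,65) and (180,88). I'll enlarge it.

```bash
python3 - <<'E'
from h import *
d=load('side1');im=d['color'][0:95,90:215].astype(float)
g=np.clip((im/255)**.45*255,0,255).astype(np.uint8);cv2.imwrite('pics/crop1.png',cv2.resize(g,None,fx=6,fy=6,interpolation=cv2.INTER_CUBIC))
T=np.array([-.2506,-.0003,.479])
V,U=np.mgrid[0:100,90:215];dd=d['depth'][V,U];P=[]
for u,v in zip(U.ravel(),V.ravel()):
    if 0<d['depth'][v,u]<1.4:
        q=case(dep(d,(u,v)))-T
        if abs(q[0])<.08 and abs(q[1])<.06 and q[2]>-.2: P.append(np.r_[q,u,v])
P=np.array(P);print(len(P))
for z in np.arange(-.18,-.06,.008):
    m=abs(P[:,2]-z)<.004
    if m.sum():
        r=P[m&(P[:,0]>0)] ;l=P[m&(P[:,0]<0)]
        f=lambda a:(a[:,0].min().round(3),a[:,0].max().round(3),a[:,1].min().round(3),a[:,1].max().round(3)) if len(a) else None
        print(round(z,3),f(l),f(r))
E
```

```text
4789
-0.164 (np.float64(-0.044), np.float64(-0.042), np.float64(-0.004), np.float64(0.007)) (np.float64(0.048), np.float64(0.05), np.float64(-0.008), np.float64(0.005))
-0.156 (np.float64(-0.047), np.float64(-0.04), np.float64(-0.012), np.float64(0.011)) (np.float64(0.045), np.float64(0.057), np.float64(-0.012), np.float64(0.009))
-0.148 (np.float64(-0.055), np.float64(-0.039), np.float64(-0.013), np.float64(0.012)) (np.float64(0.044), np.float64(0.059), np.float64(-0.012), np.float64(0.007))
-0.14 (np.float64(-0.057), np.float64(-0.041), np.float64(-0.013), np.float64(0.012)) (np.float64(0.043), np.float64(0.058), np.float64(-0.013), np.float64(0.007))
-0.132 (np.float64(-0.057), np.float64(-0.04), np.float64(-0.013), np.float64(0.011)) (np.float64(0.043), np.float64(0.059), np.float64(-0.013), np.float64(0.007))
-0.124 (np.float64(-0.055), np.float64(-0.04), np.float64(-0.013), np.float64(0.012)) (np.float64(0.042), np.float64(0.059), np.float64(-0.012), np.float64(0.007))
-0.116 (np.float64(-0.071), np.float64(-0.039), np.float64(-0.014), np.float64(0.011)) (np.float64(0.04), np.f
[... 327 characters left out ...]
float64(0.076), np.float64(-0.019), np.float64(0.013))
-0.092 (np.float64(-0.072), np.float64(-0.0), np.float64(-0.018), np.float64(0.008)) (np.float64(0.0), np.float64(0.074), np.float64(-0.018), np.float64(0.013))
-0.084 (np.float64(-0.073), np.float64(-0.0), np.float64(-0.019), np.float64(0.005)) (np.float64(0.0), np.float64(0.074), np.float64(-0.02), np.float64(0.012))
-0.076 (np.float64(-0.07), np.float64(-0.003), np.float64(-0.021), np.float64(-0.002)) (np.float64(0.008), np.float64(0.073), np.float64(-0.021), np.float64(0.013))
-0.068 (np.float64(-0.07), np.float64(-0.0), np.float64(-0.02), np.float64(-0.003)) (np.float64(0.0), np.float64(0.072), np.float64(-0.021), np.float64(0.013))
```

View pics/crop1.png

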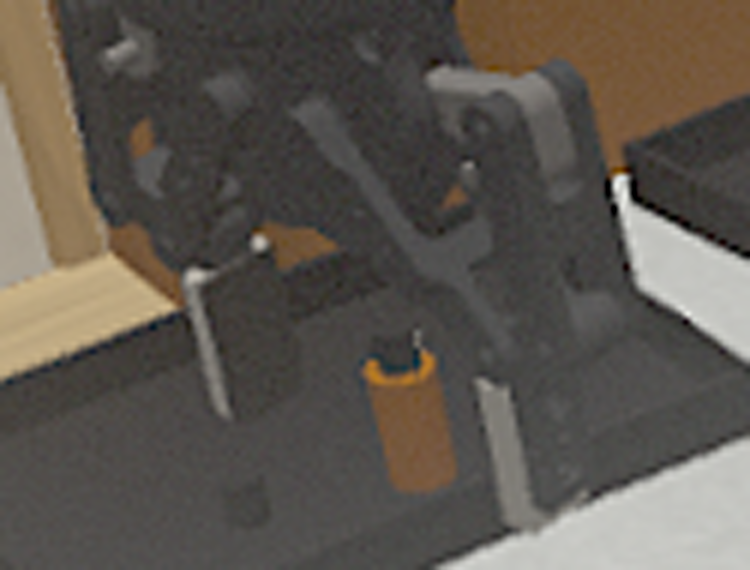

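View pics/wrist1.png

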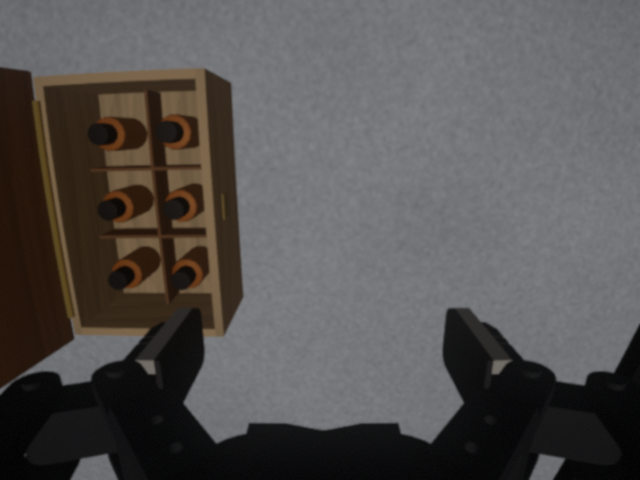

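The crop and wrist view show a 2F-85 style gripper: pad backs at ±57 mm, with knuckles bulging to ±77 mm above them. A vertical finger therefore has no upward-facing slope, so I need to tilt the tool. The moves have no tilt command. I'll try reaching past the arm's limit behind the case, where the tilt would point along the case's x.

```bash
python3 -m handwheel '[-0.07,-0.12,0.07,0, -0.07,-0.25,0.14,0, -0.07,-0.38,0.21,0, -0.07,-0.51,0.28,0, -0.07,-0.64,0.35,0, -0.07,-0.76,0.42,0, -0.07,-0.88,0.49,0, -0.07,-0.95,0.53,0]' 0
python3 -m handwheel '[0,-0.14,0.07,0, 0,-0.28,0.14,0, 0,-0.42,0.21,0, 0,-0.56,0.28,0, 0,-0.70,0.35,0, 0,-0.84,0.42,0, 0,-0.98,0.49,0, 0,-1,0.54,0]' 0
python3 -m handwheel '[0,-0.14,0.07,0, 0,-0.28,0.14,0, 0,-0.42,0.21,0, 0,-0.56,0.28,0, 0,-0.70,0.35,0, 0,-0.84,0.42,0, 0,-0.98,0.49,0, 0,-1,0.54,0]' 0
python3 - <<'E'
from h import *
from plant import arm
s=arm.state();print(s['time_s'],case(s['ee_pos']),np.hypot(*s['ee_pos'][:2]),s['joint_positions'].round(3));print(Ro.from_quat(s['tool_rot']).as_matrix().round(3)[:,0])
E
```

```text
time_s: 2.6
ee_pos: [0.4043, 0.1167, 0.5018]
tool_rot: [0.701, 0.098, -0.7, 0.097]
wrist_force: [0.4, 0.4, 0.3]
opening: 0.0004
time_s: 3.4
ee_pos: [0.2651, 0.1746, 0.5013]
tool_rot: [-0.697, -0.122, 0.7, -0.099]
wrist_force: [-0.1, 0.0, -0.5]
opening: 0.0002
time_s: 4.2
ee_pos: [0.1685, 0.1528, 0.5069]
tool_rot: [-0.693, -0.142, 0.7, -0.096]
wrist_force: [0.6, 0.4, 0.8]
opening: 0.0004
4.2 [0.13289774 0.38069324 0.50694891] 0.22752888164383153 [ 0.337 -0.282 -0.311  1.541  0.065  3.141]
[-0.021  0.062 -0.998]
```

Reaching out of range does tilt the tool a little. Here joint 6 hit its limit, so I'll turn the tool back by half a turn and carry on outward.

```bash
python3 -m handwheel '[0,-0.12,0,-0.28, 0,-0.25,0,-0.56, 0,-0.38,0,-0.84, 0,-0.5,0,-1]' 0
python3 -m handwheel '[0,0,0,-0.28, 0,0,0,-0.56, 0,0,0,-0.84, 0,0,0,-1]' 0
python3 -m handwheel '[0,0,0,-0.28, 0,0,0,-0.56, 0,0,0,-0.84, 0,0,0,-1]' 0
python3 -m handwheel '[0,0,0,-0.28, 0,0,0,-0.56, 0,0,0,-0.84, 0,0,0,-1]' 0
python3 -m handwheel '[0,0,0,-0.28, 0,0,0,-0.56, 0,0,0,-0.84, 0,0,0,-1]' 0
python3 -m handwheel '[0,0,0,-0.28, 0,0,0,-0.56, 0,0,0,-0.84, 0,0,0,-1]' 0
python3 - <<'E'
from h import *
from plant import arm
s=arm.state();R=Ro.from_quat(s['tool_rot']).as_matrix();print(s['time_s'],case(s['ee_pos']),np.hypot(*s['ee_pos'][:2]),s['joint_positions'].round(3));print(R.round(3))
print(R.T@XC,R.T@YC)
E
```

```text
time_s: 4.6
ee_pos: [0.1258, 0.2863, 0.5169]
tool_rot: [0.642, 0.324, -0.639, 0.274]
wrist_force: [1.6, 0.3, 0.3]
opening: -0.0001
time_s: 5.0
ee_pos: [0.1255, 0.286, 0.5169]
tool_rot: [0.548, 0.479, -0.532, 0.433]
wrist_force: [-1.0, -0.4, -0.2]
opening: -0.0003
time_s: 5.4
ee_pos: [0.1252, 0.2857, 0.517]
tool_rot: [0.416, 0.602, -0.388, 0.561]
wrist_force: [-1.3, 0.3, -0.3]
opening: 0.0001
time_s: 5.8
ee_pos: [0.125, 0.2853, 0.517]
tool_rot: [0.255, 0.682, -0.217, 0.65]
wrist_force: [-0.1, 0.5, -0.2]
opening: 0.0001
time_s: 6.2
ee_pos: [0.1247, 0.2849, 0.5171]
tool_rot: [0.076, 0.715, -0.031, 0.694]
wrist_force: [0.9, 0.3, 0.2]
opening: -0.0001
time_s: 6.6
ee_pos: [0.1245, 0.2846, 0.5172]
tool_rot: [-0.108, 0.698, 0.157, 0.69]
wrist_force: [-0.1, -0.4, 0.4]
opening: -0.0005
6.6 [0.27164483 0.38745879 0.5171962 ] 0.3106062204424244 [ 0.871 -0.142 -0.19   1.489  0.061  0.494]
[[-0.025 -0.368  0.929]
 [ 0.065  0.927  0.369]
 [-0.998  0.07   0.001]]
[0.06966297 0.99216503 0.10370931] [ 0.0064326   0.10351295 -0.9946073 ]
```

```bash
python3 -m handwheel '[0,0.14,-0.04,0, 0,0.28,-0.07,0, 0,0.42,-0.11,0, 0,0.56,-0.15,0, 0,0.7,-0.18,0, 0,0.84,-0.22,0, 0,0.98,-0.26,0, 0,1,-0.26,0]' 0
python3 -m handwheel '[0,0.14,-0.04,0, 0,0.28,-0.07,0, 0,0.42,-0.11,0, 0,0.56,-0.15,0, 0,0.7,-0.18,0, 0,0.84,-0.22,0, 0,0.98,-0.26,0, 0,1,-0.26,0]' 0
python3 - <<'E'
from h import *
from plant import arm
s=arm.state();R=Ro.from_quat(s['tool_rot']).as_matrix();print(s['time_s'],case(s['ee_pos']),np.hypot(*s['ee_pos'][:2]),s['joint_positions'].round(3));print(R.round(3))
print(R.T@XC,R.T@YC)
E
```

```text
time_s: 7.4
ee_pos: [-0.0609, 0.5363, 0.537]
tool_rot: [-0.11, 0.699, 0.158, 0.689]
wrist_force: [0.4, 0.1, -0.7]
opening: 0.0
time_s: 8.2
ee_pos: [-0.2018, 0.6853, 0.5531]
tool_rot: [-0.125, 0.701, 0.143, 0.687]
wrist_force: [0.1, 0.8, 0.1]
opening: 0.0003
8.2 [0.74576476 0.59299648 0.55312685] 0.7144197794407098 [1.74  0.8   1.362 2.107 0.02  1.359]
[[-0.024 -0.372  0.928]
 [ 0.022  0.928  0.372]
 [-0.999  0.029 -0.014]]
[0.02726984 0.99389324 0.10692322] [ 0.01711982  0.10648296 -0.99416713]
```

Joints 3 and 4 are at their upper limits here. Going higher can only be done by lowering joint 2, which should tilt the tool outward (+XC), so I'll push upward.

```bash
python3 -m handwheel '[-0.12,0,0,0, -0.24,0,0,0, -0.36,0,0,0, -0.48,0,0,0, -0.6,0,0,0, -0.6,0,0,0]' 0
cat > st.py <<'E'
from h import *
from plant import arm
np.set_printoptions(precision=4,suppress=True)
s=arm.state();R=Ro.from_quat(s['tool_rot']).as_matrix();print(s['time_s'],'tcp',case(s['ee_pos']),'tip',case(s['ee_pos']+R@[.173,0,0]),'r',np.hypot(*s['ee_pos'][:2]),s['joint_positions'])
print('tool axes rows in (XC,YC,z):',[np.r_[XC@R[:,i],YC@R[:,i],R[2,i]].round(3).tolist() for i in range(3)],'F',np.r_[XC@s['wrist_force'],YC@s['wrist_force'],s['wrist_force'][2]])
E
python3 st.py
```

```text
time_s: 8.8
ee_pos: [-0.1937, 0.6496, 0.6137]
tool_rot: [-0.093, 0.699, 0.174, 0.687]
wrist_force: [0.4, 0.7, -0.0]
opening: -0.0002
8.8 tcp [0.7092 0.5949 0.6137] tip [0.7291 0.5962 0.4419] r 0.6778737142950051 [1.7372 0.7148 1.367  2.1091 0.02   1.3583]
tool axes rows in (XC,YC,z): [[0.115, 0.008, -0.993], [0.988, 0.105, 0.115], [0.105, -0.994, 0.005]] F [ 0.612  -0.5881 -0.0236]
```

It works and ratchets. Continue.

```bash
python3 -m handwheel '[-0.16,0,0,0, -0.32,0,0,0, -0.48,0,0,0, -0.64,0,0,0, -0.8,0,0,0, -1,0,0,0, -1,0,0,0]' 0
python3 -m handwheel '[-0.16,0,0,0, -0.32,0,0,0, -0.48,0,0,0, -0.64,0,0,0, -0.8,0,0,0, -1,0,0,0, -1,0,0,0]' 0
python3 st.py
```

```text
time_s: 9.5
ee_pos: [-0.1884, 0.6034, 0.6752]
tool_rot: [-0.059, 0.696, 0.206, 0.685]
wrist_force: [0.1, -0.5, -0.4]
opening: -0.0
time_s: 10.2
ee_pos: [-0.1846, 0.5512, 0.7319]
tool_rot: [-0.025, 0.691, 0.238, 0.682]
wrist_force: [0.4, 0.0, -0.7]
opening: -0.0
10.2 tcp [0.612  0.6128 0.7319] tip [0.6635 0.6105 0.5668] r 0.5812584941727975 [1.7509 0.5255 1.366  2.1089 0.0147 1.3749]
tool axes rows in (XC,YC,z): [[0.298, -0.013, -0.955], [0.95, 0.106, 0.295], [0.097, -0.994, 0.044]] F [-0.1091 -0.4036 -0.7179]
```

```bash
python3 -m handwheel '[-0.16,0.03,0,0, -0.32,0.06,0,0, -0.48,0.1,0,0, -0.64,0.15,0,0, -0.8,0.2,0,0, -1,0.3,0,0, -1,0.3,0,0]' 0
python3 -m handwheel '[-0.16,0.03,0,0, -0.32,0.06,0,0, -0.48,0.1,0,0, -0.64,0.15,0,0, -0.8,0.2,0,0, -1,0.3,0,0, -1,0.3,0,0]' 0
python3 st.py
```

```text
time_s: 10.9
ee_pos: [-0.1852, 0.5035, 0.7739]
tool_rot: [0.002, 0.687, 0.263, 0.678]
wrist_force: [0.7, 0.7, 0.5]
opening: -0.0
time_s: 11.6
ee_pos: [-0.1857, 0.4523, 0.8122]
tool_rot: [0.03, 0.682, 0.288, 0.672]
wrist_force: [-0.1, -0.5, 0.7]
opening: 0.0002
11.6 tcp [0.5171 0.6407 0.8122] tip [0.5929 0.6366 0.6568] r 0.488975114171824 [ 1.7938  0.3738  1.366   2.1089 -0.0008  1.4158]
tool axes rows in (XC,YC,z): [[0.438, -0.023, -0.899], [0.895, 0.109, 0.433], [0.088, -0.994, 0.068]] F [-0.4333  0.2188  0.6846]
```

```bash
python3 -m handwheel '[-0.16,0.03,0,0.1, -0.32,0.06,0,0.2, -0.48,0.1,0,0.22, -0.64,0.15,0,0.22, -0.8,0.2,0,0.22, -1,0.3,0,0.22, -1,0.3,0,0.22]' 0
cat >> st.py <<'E'
import sys
if len(sys.argv)>3:
    T=np.array([float(v) for v in sys.argv[1:4]]); P=H+T[0]*XC+T[1]*YC+[0,0,T[2]]
    print('units for tip to',T,(R.T@(P-(s['ee_pos']+R@[.173,0,0]))/.3))
E
python3 st.py .10 .0 .26
```

```text
time_s: 12.3
ee_pos: [-0.1858, 0.3979, 0.8465]
tool_rot: [0.095, 0.693, 0.274, 0.66]
wrist_force: [0.6, 0.3, 0.2]
opening: 0.0001
12.3 tcp [0.4647 0.6555 0.8465] tip [0.552  0.651  0.6972] r 0.4391387655629506 [ 1.826   0.2988  1.366   2.1089 -0.0163  1.5583]
tool axes rows in (XC,YC,z): [[0.504, -0.026, -0.863], [0.863, -0.004, 0.504], [-0.016, -1.0, 0.02]] F [ 0.1039 -0.6792  0.2394]
units for tip to [0.1  0.   0.26] [ 0.5545 -2.0275  2.1643]
```

```bash
python3 -m handwheel '[0.02,-0.1,0.11,0, 0.04,-0.2,0.22,0, 0.06,-0.31,0.33,0, 0.08,-0.42,0.44,0, 0.1,-0.52,0.55,0, 0.12,-0.62,0.66,0, 0.15,-0.72,0.77,0, 0.15,-0.76,0.82,0]' 0
python3 st.py .10 .0 .26
```

```text
time_s: 13.1
ee_pos: [0.0555, 0.3095, 0.7201]
tool_rot: [0.094, 0.694, 0.273, 0.66]
wrist_force: [0.5, 1.3, -0.2]
opening: -0.0001
13.1 tcp [0.3143 0.4471 0.7201] tip [0.4013 0.4427 0.5706] r 0.31439998822442683 [ 0.9962 -0.1849  0.2923  1.6619  0.3689  0.805 ]
tool axes rows in (XC,YC,z): [[0.503, -0.025, -0.864], [0.864, -0.003, 0.503], [-0.016, -1.0, 0.02]] F [ 1.0959 -0.8423 -0.2449]
units for tip to [0.1  0.   0.26] [ 0.4272 -1.384   1.4698]
```

```bash
python3 -m handwheel '[0.02,-0.1,0.11,0, 0.04,-0.2,0.22,0, 0.06,-0.31,0.33,0, 0.08,-0.42,0.44,0, 0.1,-0.52,0.55,0, 0.12,-0.58,0.66,0, 0.12,-0.62,0.77,0, 0.12,-0.65,0.85,0]' 0
python3 st.py .10 .0 .26
```

```text
time_s: 13.9
ee_pos: [0.3454, 0.2294, 0.5946]
tool_rot: [0.094, 0.694, 0.273, 0.659]
wrist_force: [-0.7, 0.5, 0.5]
opening: 0.0002
13.9 tcp [0.1587 0.1897 0.5946] tip [0.2457 0.1855 0.4451] r 0.4146950508527688 [ 0.2481  0.045   0.1529  1.6662  0.5271 -0.0107]
tool axes rows in (XC,YC,z): [[0.503, -0.024, -0.864], [0.864, -0.006, 0.503], [-0.017, -1.0, 0.018]] F [0.6994 0.5618 0.507 ]
units for tip to [0.1  0.   0.26] [ 0.3038 -0.7264  0.6155]
```

```bash
python3 -m handwheel '[0,-0.1,0.11,0, 0,-0.2,0.22,0, 0,-0.3,0.33,0, 0,-0.4,0.44,0, 0,-0.5,0.5,0, 0,-0.55,0.5,0, 0,-0.55,0.5,0]' 0
python3 st.py .10 .0 .26; python3 - <<'E'
from h import *
from plant import arm
d=arm.snapshot("side");cv2.imwrite('pics/side2.png',d['color']);np.savez('side2.npz',**d)
E
```

```text
time_s: 14.6
ee_pos: [0.5288, 0.129, 0.5125]
tool_rot: [0.095, 0.695, 0.272, 0.658]
wrist_force: [-0.8, 0.2, 0.3]
opening: 0.0001
14.6 tcp [0.0124 0.0403 0.5125] tip [0.0994 0.0366 0.3631] r 0.5443216093072644 [-0.0133  0.3308  0.2958  1.6758  0.5106 -0.3096]
tool axes rows in (XC,YC,z): [[0.503, -0.022, -0.864], [0.864, -0.009, 0.503], [-0.018, -1.0, 0.015]] F [0.4345 0.6776 0.304 ]
units for tip to [0.1  0.   0.26] [ 0.3005 -0.1703  0.1168]
```

View pics/side2.png

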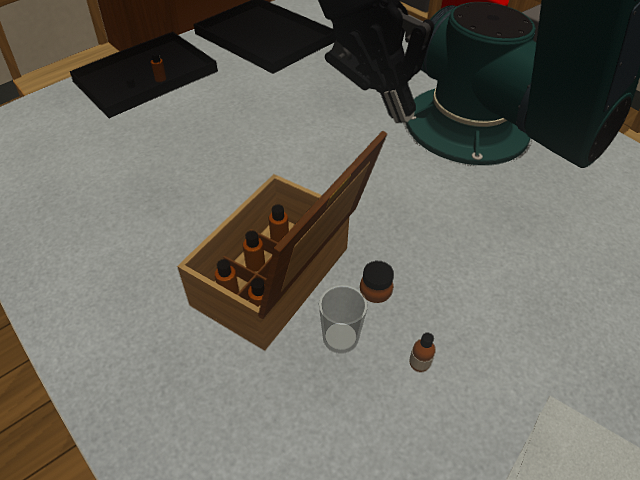

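The gripper is tilted, with its tip at (403,120) above and behind the lid. The lid corner has crept from (373,127) to (384,132), so the lid is leaning further back. I'll measure its angle.

```bash
cat > lid.py <<'E'
from h import *
def lid(d):
    P=[]
    for v in range(130,330,4):
        for u in range(250,390,4):
            z=d['depth'][v,u]
            if z>0:
                q=case(dep(d,(u,v)))
                if -.02<q[0]<.07 and abs(q[1])<.12 and .12<q[2]<.255: P.append(q)
    P=np.array(P);c=np.polyfit(P[:,2]-.1,P[:,0],1);r=P[:,0]-np.polyval(c,P[:,2]-.1)
    m=abs(r)<.006;c=np.polyfit(P[m,2]-.1,P[m,0],1);return len(P),np.pi/2+np.arctan(c[0]),c[1]
if __name__=='__main__':
    for n in('side0','side1','side2'): print(n,lid(load(n)))
E
python3 lid.py
```

```text
side0 (337, np.float64(1.683065204085609), np.float64(0.005290319310678505))
side1 (286, np.float64(1.7332950914120628), np.float64(0.005317058560740338))
side2 (217, np.float64(1.7988708844047159), np.float64(0.005462944096769473))
```

The lid now rests at its stop (1.80). The hinge also sits about 3.5 mm further forward than I estimated, and I'll allow for that. Next I descend behind the lid and pull it to just past upright.

```bash
python3 -m handwheel '[0.1,-0.06,0.04,0, 0.2,-0.12,0.08,0, 0.3,-0.17,0.1,0, 0.34,-0.2,0.1,0, 0.34,-0.2,0.1,0]' 0
python3 st.py .02 .0 .245
python3 -m handwheel '[-0.025,-0.04,0,0, -0.05,-0.08,0,0, -0.07,-0.12,0,0, -0.085,-0.15,0,0, -0.1,-0.175,0,0, -0.115,-0.2,0,0, -0.13,-0.225,0,0, -0.13,-0.225,0,0]' 0
python3 st.py .02 .0 .245
python3 - <<'E'
from lid import *
from plant import arm
d=arm.snapshot("side");cv2.imwrite('pics/side3.png',d['color'][60:340,150:450].repeat(2,0).repeat(2,1));np.savez('side3.npz',**d);print(lid(d))
E
```

```text
time_s: 15.15
ee_pos: [0.5579, 0.1384, 0.3954]
tool_rot: [0.095, 0.696, 0.273, 0.658]
wrist_force: [-0.4, -0.3, 0.2]
opening: -0.0
15.15 tcp [0.0136 0.0098 0.3954] tip [0.1007 0.0062 0.246 ] r 0.5747893627094265 [ 0.0039  0.3923  0.0766  1.3867  0.513  -0.292 ]
tool axes rows in (XC,YC,z): [[0.504, -0.021, -0.864], [0.864, -0.007, 0.504], [-0.017, -1.0, 0.014]] F [-0.1451  0.4893  0.1849]
units for tip to [0.02  0.    0.245] [-0.1322 -0.2339  0.0251]
time_s: 15.95
ee_pos: [0.5781, 0.0619, 0.3951]
tool_rot: [0.095, 0.696, 0.272, 0.658]
wrist_force: [-0.6, -0.6, 3.4]
opening: -0.0003
15.95 tcp [-0.0656  0.0111  0.3951] tip [0.0215 0.0074 0.2456] r 0.5813893051102687 [-0.1261  0.4346  0.1404  1.4782  0.4913 -0.4371]
tool axes rows in (XC,YC,z): [[0.503, -0.021, -0.864], [0.864, -0.008, 0.504], [-0.018, -1.0, 0.014]] F [-0.435   0.7808  3.4131]
units for tip to [0.02  0.    0.245] [-0.0001 -0.0051  0.0247]
(469, np.float64(1.4903958829387578), np.float64(0.005326624029754435))
```

View pics/side3.png

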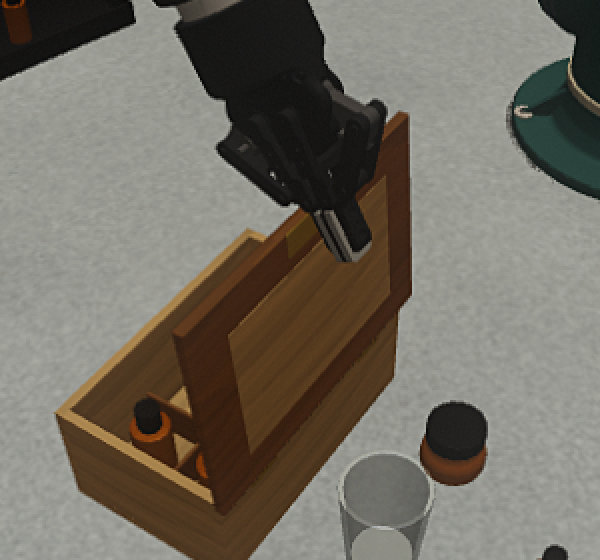

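The lid is at 1.49 and in contact with the closed fingertips, as the model predicted. Now I tip it to about 1.28, back off, hop over it and wait with the sloping finger at about 0.7 rad.

```bash
python3 -m handwheel '[-0.02,-0.035,0,0, -0.04,-0.07,0,0, -0.06,-0.1,0,0, -0.085,-0.045,0,0, -0.19,0.035,0,0, -0.345,0.065,0,0, -0.45,-0.045,0,0, -0.535,-0.19,0,0]' 0
python3 -m handwheel '[-0.085,-0.145,0,0, -0.085,-0.315,0,0, 0.02,-0.435,0,0, 0.16,-0.52,0,0, 0.31,-0.565,0,0, 0.395,-0.48,0,0, 0.46,-0.365,0,0, 0.46,-0.365,0,0]' 0
cat > look.py <<'E'
from h import *
from plant import arm
import sys
d=arm.snapshot("side");cv2.imwrite(f'pics/{sys.argv[1]}.png',d['color'][40:340,130:450].repeat(2,0).repeat(2,1));np.savez('cur.npz',**d)
P=[]   # outer face points, ends away from the gripper
for v in range(60,340,3):
    for u in range(150,400,3):
        if d['depth'][v,u]>0:
            q=case(dep(d,(u,v)))+[.0035,0,-.1]
            b,g,r=map(int,d['color'][v,u])
            if q[2]>.012 and -.2<q[0]<.05 and .03<abs(q[1])<.12 and r>1.4*b and r>35: P.append(q)
P=np.array(P);print(len(P))
from numpy import *
rad=hypot(P[:,0],P[:,2]);th=arctan2(P[:,2],-P[:,0])-arcsin(.009/rad)
m=(rad>.06)&(rad<.175);print('theta median',median(th[m]),percentile(th[m],[20,80]),m.sum())
E
python3 look.py side4; python3 st.py -.1335 0 .181
```

```text
time_s: 16.8
ee_pos: [0.6087, -0.0632, 0.5085]
tool_rot: [0.093, 0.694, 0.273, 0.659]
wrist_force: [0.5, -0.1, -0.4]
opening: -0.0001
time_s: 17.6
ee_pos: [0.6172, -0.0832, 0.3352]
tool_rot: [0.092, 0.695, 0.274, 0.659]
wrist_force: [0.4, -0.4, 0.6]
opening: 0.0003
1237
theta median 1.1239507071792163 [1.11591493 1.13237499] 910
17.65 tcp [-0.2177  0.0126  0.3353] tip [-0.131   0.0086  0.1856] r 0.6236814890496859 [-0.3442  0.5792  0.2238  1.5202  0.4352 -0.6787]
tool axes rows in (XC,YC,z): [[0.501, -0.023, -0.865], [0.865, -0.001, 0.501], [-0.013, -1.0, 0.019]] F [-0.8468  0.0669  0.4973]
units for tip to [-0.1335  0.      0.181 ] [ 0.0098 -0.0149  0.0286]
```

View pics/side4.png

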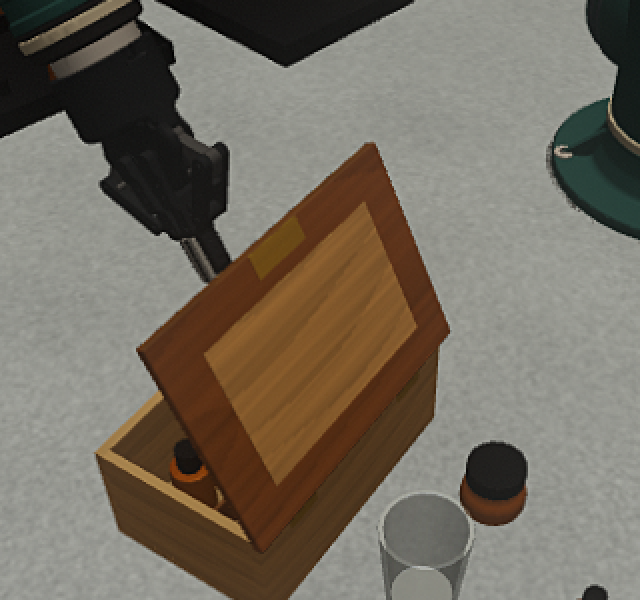

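The lid is at 1.12 and falling freely, and the finger is in place in front of it. Hold and let it land.

```bash
python3 -m handwheel '[0,0,0,0, 0,0,0,0, 0,0,0,0, 0,0,0,0, 0,0,0,0, 0,0,0,0, 0,0,0,0, 0,0,0,0]'
python3 look.py side5
python3 -m handwheel '[0,0,0,0, 0,0,0,0, 0,0,0,0, 0,0,0,0, 0,0,0,0, 0,0,0,0, 0,0,0,0, 0,0,0,0]'
python3 look.py side6; python3 st.py
```

```text
time_s: 18.45
ee_pos: [0.6179, -0.085, 0.3353]
tool_rot: [0.092, 0.694, 0.274, 0.659]
wrist_force: [0.1, -0.5, -0.8]
opening: 0.0006
1344
theta median 0.872058282287433 [0.86216885 0.88120671] 956
time_s: 19.3
ee_pos: [0.6179, -0.085, 0.3353]
tool_rot: [0.092, 0.694, 0.274, 0.659]
wrist_force: [0.8, -0.8, -0.7]
opening: 0.0
1355
theta median 0.7312953674971256 [0.72202918 0.7414137 ] 950
19.35 tcp [-0.2178  0.0126  0.3352] tip [-0.131   0.0087  0.1856] r 0.6236809573819053 [-0.3442  0.5792  0.2238  1.5202  0.4352 -0.6787]
tool axes rows in (XC,YC,z): [[0.501, -0.023, -0.865], [0.865, -0.001, 0.501], [-0.013, -1.0, 0.019]] F [-0.5526 -0.6232 -1.0697]
```

```bash
python3 -m handwheel '[0,0,0,0, 0,0,0,0, 0,0,0,0, 0,0,0,0, 0,0,0,0, 0,0,0,0, 0,0,0,0, 0,0,0,0]'
python3 look.py side7; python3 st.py
```

```text
time_s: 20.15
ee_pos: [0.6179, -0.085, 0.3353]
tool_rot: [0.092, 0.694, 0.274, 0.659]
wrist_force: [-0.4, -0.6, -1.1]
opening: 0.0002
1357
theta median 0.731949838823831 [0.72237544 0.74258551] 947
20.2 tcp [-0.2177  0.0126  0.3353] tip [-0.131   0.0086  0.1856] r 0.6236864076996922 [-0.3442  0.5792  0.2238  1.5201  0.4352 -0.6787]
tool axes rows in (XC,YC,z): [[0.501, -0.023, -0.865], [0.865, -0.001, 0.501], [-0.013, -1.0, 0.019]] F [ 0.2845  0.0212 -0.6759]
```

View pics/side7.png

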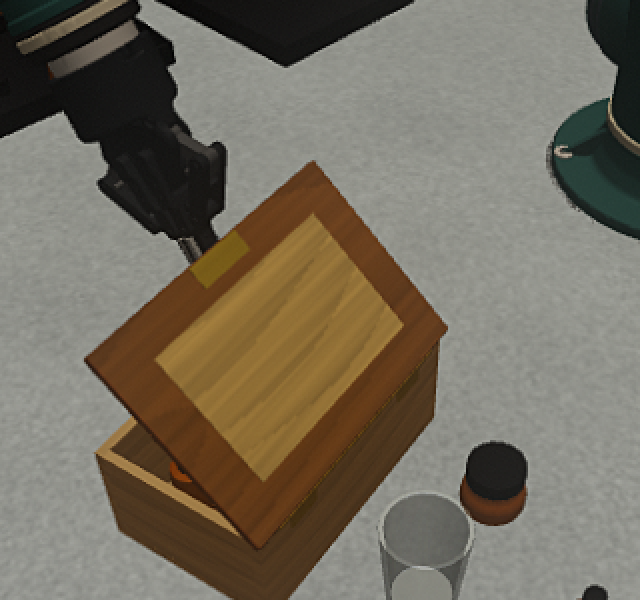

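The lid rests still on the finger: 0.731 then 0.732 over 0.85 s, with about 0.8 N on the wrist. Contact is 24 mm from the fingertip. Now I lower it along the edge's arc.

```bash
python3 -m handwheel '[0.005,-0.013,0,0, 0.01,-0.026,0,0, 0.016,-0.039,0,0, 0.022,-0.052,0,0, 0.028,-0.067,0,0, 0.034,-0.08,0,0, 0.04,-0.092,0,0, 0.046,-0.104,0,0]'
python3 -m handwheel '[0.007,-0.012,0,0, 0.014,-0.024,0,0, 0.022,-0.036,0,0, 0.03,-0.048,0,0, 0.038,-0.06,0,0, 0.047,-0.072,0,0, 0.056,-0.083,0,0, 0.065,-0.093,0,0]'
python3 look.py side8; python3 st.py -.1711 .0086 .1058
```

```text
time_s: 21.0
ee_pos: [0.6236, -0.1044, 0.3073]
tool_rot: [0.092, 0.694, 0.274, 0.659]
wrist_force: [0.4, -0.3, -1.0]
opening: 0.0004
time_s: 21.8
ee_pos: [0.6279, -0.1183, 0.2761]
tool_rot: [0.092, 0.694, 0.274, 0.659]
wrist_force: [0.0, -0.8, 0.4]
opening: -0.0003
1236
theta median 0.3273175903835962 [0.31718404 0.33708275] 843
21.85 tcp [-0.2527  0.012   0.2756] tip [-0.1659  0.0081  0.1259] r 0.6389760662750403 [-0.3867  0.6449  0.182   1.4317  0.4219 -0.723 ]
tool axes rows in (XC,YC,z): [[0.501, -0.022, -0.865], [0.865, -0.002, 0.502], [-0.013, -1.0, 0.018]] F [-2.5215 -0.3795 -1.7896]
units for tip to [-0.1711  0.0086  0.1058] [ 0.0493 -0.0486 -0.0026]
```

```bash
python3 -m handwheel '[0.01,-0.01,0,0, 0.02,-0.02,0,0, 0.03,-0.03,0,0, 0.04,-0.039,0,0, 0.05,-0.048,0,0, 0.06,-0.057,0,0, 0.07,-0.066,0,0, 0.08,-0.074,0,0]'
python3 -m handwheel '[0.005,-0.003,0,0, 0.009,-0.006,0,0, 0.014,-0.009,0,0, 0.018,-0.012,0,0, 0.022,-0.014,0,0, 0.027,-0.017,0,0, 0.031,-0.02,0,0, 0.036,-0.023,0,0]'
python3 look.py side9; python3 st.py -.1745 .0086 .072
```

```text
time_s: 22.65
ee_pos: [0.6303, -0.1252, 0.2433]
tool_rot: [0.092, 0.695, 0.274, 0.659]
wrist_force: [-0.4, -3.4, -1.6]
opening: 0.0001
time_s: 23.45
ee_pos: [0.6306, -0.126, 0.2304]
tool_rot: [0.092, 0.695, 0.273, 0.659]
wrist_force: [-1.9, -7.6, -0.1]
opening: -0.0003
827
theta median 0.056142994195266895 [0.04687731 0.06690369] 694
23.5 tcp [-0.2606  0.0114  0.2301] tip [-0.174   0.0077  0.0805] r 0.6430501712870239 [-0.3956  0.6833  0.1289  1.3441  0.4183 -0.7319]
tool axes rows in (XC,YC,z): [[0.501, -0.022, -0.865], [0.865, -0.002, 0.501], [-0.013, -1.0, 0.018]] F [-6.4682  3.9291 -1.0658]
units for tip to [-0.1745  0.0086  0.072 ] [ 0.0234 -0.0157 -0.0036]
```

View pics/side9.png

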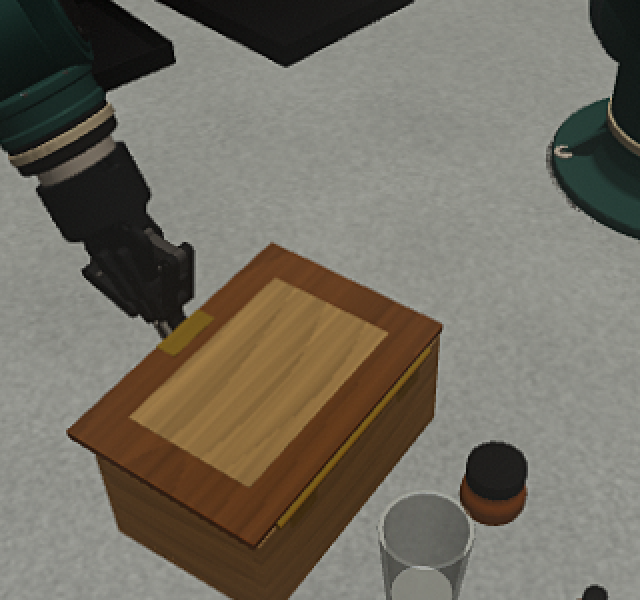

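The lid is at 0.056. The horizontal rub of 6.5 N at the edge says I'm slightly too close, so I'll ease 1.5 mm outward while lowering the rest.

```bash
python3 -m handwheel '[0.003,-0.003,0,0, 0.007,-0.006,0,0, 0.01,-0.009,0,0, 0.014,-0.012,0,0, 0.017,-0.015,0,0, 0.021,-0.017,0,0, 0.025,-0.02,0,0, 0.028,-0.022,0,0]'
python3 look.py side10; python3 st.py -.1755 .0086 .066
```

```text
time_s: 24.3
ee_pos: [0.6311, -0.1273, 0.2195]
tool_rot: [0.092, 0.695, 0.273, 0.659]
wrist_force: [-1.1, 0.6, -0.0]
opening: 0.0001
31
theta median 0.029927715547683996 [0.02597056 0.03289884] 18
24.35 tcp [-0.2621  0.0113  0.2193] tip [-0.1754  0.0075  0.0697] r 0.6438441718102241 [-0.3972  0.693   0.1171  1.3235  0.4179 -0.7336]
tool axes rows in (XC,YC,z): [[0.501, -0.022, -0.865], [0.865, -0.002, 0.501], [-0.013, -1.0, 0.017]] F [1.1643 0.0331 0.1422]
units for tip to [-0.1755  0.0086  0.066 ] [ 0.0103 -0.0065 -0.0037]
```

```bash
cat > shut.py <<'E'
from h import *
d=load('cur');P=[]
for v in range(60,340,3):
    for u in range(150,360,3):
        q=case(dep(d,(u,v)))+[.0035,0,0]; b,g,r=map(int,d['color'][v,u])
        if d['depth'][v,u]>0 and -.165<q[0]<-.01 and abs(q[1])<.12 and .1<q[2]<.2 and r>1.4*b: P.append(q)
P=np.array(P);c=np.polyfit(P[:,0],P[:,2],1);print(len(P),'slope theta',-c[0],'z at hinge',c[1],'z at edge',np.polyval(c,-.17))
E
python3 shut.py
python3 -m handwheel '[0.002,-0.004,0,0, 0.004,-0.008,0,0, 0.006,-0.012,0,0, 0.008,-0.016,0,0, 0.01,-0.019,0,0, 0.011,-0.022,0,0]'
python3 look.py side11; python3 shut.py; python3 st.py
```

```text
1333 slope theta 0.0004435964449457244 z at hinge 0.11006759490775857 z at edge 0.11014300630339934
time_s: 24.95
ee_pos: [0.6323, -0.1313, 0.213]
tool_rot: [0.092, 0.695, 0.273, 0.659]
wrist_force: [-0.3, 1.0, 0.8]
opening: 0.0002
43
theta median 0.03400772495845475 [0.02735821 0.04837173] 30
1334 slope theta 0.0003094911740708188 z at hinge 0.11001063931019889 z at edge 0.11006325280979093
25.0 tcp [-0.2662  0.0112  0.213 ] tip [-0.1795  0.0075  0.0633] r 0.645777355224276 [-0.402   0.702   0.1169  1.3165  0.4163 -0.7386]
tool axes rows in (XC,YC,z): [[0.501, -0.021, -0.865], [0.865, -0.002, 0.501], [-0.013, -1.0, 0.017]] F [-0.1954  0.2822 -0.6147]
```

The lid is shut (slope 0.000, face at 110 mm). Come away horizontally, then check.

```bash
python3 -m handwheel '[-0.01,-0.017,0,0, -0.03,-0.05,0,0, -0.07,-0.12,0,0, -0.12,-0.2,0,0, -0.16,-0.28,0,0, -0.2,-0.345,0,0, -0.2,-0.345,0,0, -0.2,-0.345,0,0]'
python3 look.py side12; python3 shut.py; python3 st.py; python3 - <<'E'
from h import *
d=load('cur');a=load('side0')
diff=np.abs(d['color'].astype(int)-a['color']).max(2)[255:390,315:450]
print('changed px in bystander area',(diff>40).sum())
cv2.imwrite('pics/final.png',d['color'])
E
```

```text
time_s: 25.8
ee_pos: [0.6631, -0.2477, 0.2126]
tool_rot: [0.093, 0.695, 0.273, 0.659]
wrist_force: [0.3, 0.6, -0.2]
opening: 0.0
34
theta median 0.03229794411905724 [0.02426189 0.048023  ] 22
1331 slope theta -0.0014132327311813832 z at hinge 0.11015219719228173 z at edge 0.10991194762798089
25.85 tcp [-0.3859  0.0129  0.2128] tip [-0.2991  0.0092  0.0632] r 0.7075877571012957 [-0.5297  0.8352  0.3976  1.5141  0.372  -0.868 ]
tool axes rows in (XC,YC,z): [[0.502, -0.021, -0.865], [0.865, -0.003, 0.502], [-0.013, -1.0, 0.017]] F [ 0.6042 -0.394  -0.559 ]
changed px in bystander area 0
```

View pics/final.png

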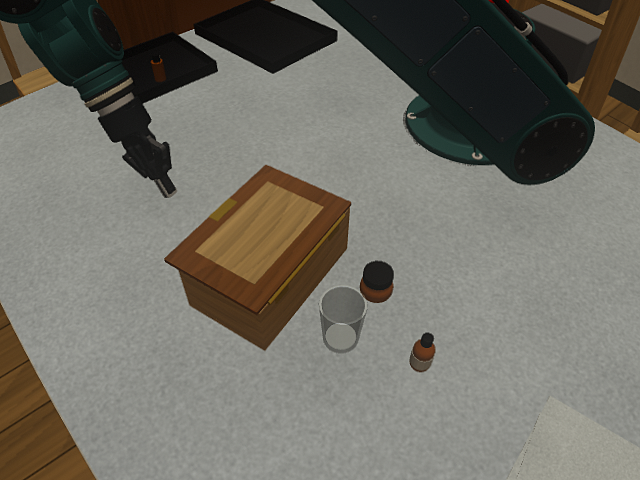

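The lid is shut flat, the gripper is clear at (170,190), and the tumbler (342,320), jar (377,282) and vial (423,352) stand where they began.

```bash
python3 -c "
from plant import arm
print(arm.sign_off())"
```

```text
the job is handed in; nothing more can be done
None
```

The lid was nudged, caught and lowered shut as asked, and the job was handed in at about 26 s of the 58 s allowed. No verdict was reported.

**What I did**
- The moves have no tilt command. I pushed the arm past its joint limits behind the case until the tool leaned about 30°, which made the closed finger slope.
- I tipped the lid forward from behind to about 1.28 rad, where it began to fall by itself. Then I moved the gripper over the lid and waited in front with the outside of the finger.
- The lid landed on the finger and was still at 0.731 then 0.732 rad over 0.85 s, with about 0.8 N on the wrist.
- I lowered it along the arc of its edge at roughly 0.25 rad/s or less, about 0.1 rad/s at the end, and moved away.

**Last checks**
- **Lid:** its slope is 0.00 rad (±0.002) and its outer face is at 110 mm; 109 mm was expected, within calibration.
- **Robot:** the wrist force is only noise and the gripper is about 120 mm clear of the lid.
- **Bystanders:** no pixel in their area changed from the first picture.

**What disagreed**
- The lid did not stay put before I touched it: it crept from about 1.68 back to its stop at 1.80 rad.
- My first estimate of the hinge line was about 3.5 mm off, and I corrected for it.
- Near the end a sideways rub of 6 to 8 N built up at the lid edge. I eased it by moving 1.5 mm outward, and it was gone at the next reading.
- The look script's own angle figure (about 0.03 rad) does not apply once the lid is shut, so I used the plane fit instead.

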